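# Pack the eyepiece caddy for a calibration run

## Robot

A 6-joint arm with a two-finger parallel gripper is mounted at the origin on the work surface. World frame = base frame: x ahead of the robot, y to its left, z up, the work surface at z = 0. Lengths are in m, angles in rad, forces in N, time in s.
With the tool pointing down it reaches from about 0.225 to 0.875 m from the base axis. Payload 3.4 kg.
Tool frame: the origin (TCP) lies on the centre line of the jaws, within the pads' length; the fingertips stand 22 mm ahead of it and the grasp point (between the pads) lies 3 mm ahead of it; z points along the fingers, y is the line along which they close (so a half turn about z gives the same grasp; the last joint's range is limited). The gripper opens to 85 mm and grips with 20 to 120 N. Pads are 22 mm wide; open, the fingers measure 114 mm over their backs; the gripper's body (76 mm by 85 mm) begins 54 mm behind the grasp point. The pads swing forward as they close: fully open they stand 13 mm farther back than shut.
Start: joints at [1.171, 0.276, 1.505, -0, 1.361, -0.121], TCP at [0.158, 0.553, 0.253] pointing down, gripper open.
Joint ranges: [-2.89, 2.89], [-0.75, 2.08], [0.22, 2.7], [-1.18, 4.32], [0.11, 2.71], [-2.7, 2.7]. Speed limits (rad/s): [2.57, 2.57, 3.14, 3.14, 3.14, 3.14].

## Interface

Orientations are given as a unit quaternion [w, x, y, z].
In Python, from rig import manip, cams, telemetry gives the robot as it stands (manip), with the cameras (cams) and the readings (telemetry).
- The arm moves only by the shell command python3 steer.py 'ROWS' [OPENING] [FORCE]. ROWS is a JSON list of rows, 1 to 5 of them, each of 4 numbers: dx, dy, dz in fractions of the full range, 1 being 0.5 m, then a turn about the tool's z in normalised numbers (1 is pi rad); each row shifts and turns the commanded pose from where the row before left it, along the tool's axes as they then stand; what a row does not reach is not made up. A row lasts 1/12 s, in which the tool goes at most 0.0417 m and 0.125 rad, less where a joint would pass 70% of its speed; a pose out of reach is approached as far as the arm can. OPENING is the finger opening in m, set as the command begins (- or left out keeps the last). The fingers move at their own pace and stop on an object; FORCE is the grip in N (left out, the last holds). Time passes only in rows, so rows that do not move let the fingers close. It prints the time, the measured TCP pose, the force, the opening and the grip force at its end. No shift or turn number may pass 1 either way. Input that does not fit is refused with a message, and nothing moves.
- telemetry.get_state(): the state, without advancing time (a new reading comes with each control period).
- cams.get_image(name): name is "side" or "top"; returns a dict with "img" (400x640x3 uint8, red, green, blue), "camera_matrix" (3x3 intrinsics, pixels), "T" (4x4, takes a point from camera to world coordinates). Camera axes: x right, y down, z forward; pixel columns grow to the right and rows downward; lengths in m; the calibration is good to about 2 mm. A picture is of the moment at which its call begins. There is no depth.
- manip.sign_off(): hands the job in; it is judged then, once.
The state is a dict: "clock": time; "qpos": joint angles; "qd": joint speeds; "effort": joint torques, N m; "position": TCP position; "ee_rot": TCP orientation; "contact_force": force on the tool from outside, world axes, zero at the start; "moment": the same for the moment, N m; "width": finger opening in m; "gripper_force": force on a finger pad.
Only numpy, scipy, OpenCV 4.12 (cv2) and the standard library are available. Lean on these libraries where they do the work, as an engineer would, in place of code of your own. Each camera call takes 0.05 s, during which the arm holds its last target. There are 200 camera calls.

## Task

Pack the dark-wood caddy for the next calibration run: stand each of the three brass eyepieces upright in the compartment whose pad has the same colour as its collar, and the cast-iron reticle holder upright in the compartment with the white pad. Set everything down flat on its pad rather than dropping it in. Leave the silver nickel look-alike eyepieces standing where they are.

Things in the scene. Friction and masses are not known exactly. Their poses are not given: they have to be found in the camera images.
- eyepiece_red: Brass eyepiece with a red top face and red collar, standing upright: brass foot 44 mm diameter and 18 mm high, above it a round barrel 30 mm diameter up to 62 mm. Origin: centre of its underside; z up along its axis. About 0.16 kg. Goes on the red pad.
- eyepiece_blue: Brass eyepiece with a blue top face and blue collar, standing upright: brass foot 44 mm diameter and 18 mm high, above it a round barrel 30 mm diameter up to 62 mm. Origin: centre of its underside; z up along its axis. About 0.16 kg. Goes on the blue pad.
- eyepiece_green: Brass eyepiece with a green top face and green collar, standing upright: brass foot 44 mm diameter and 18 mm high, above it a round barrel 30 mm diameter up to 62 mm. Origin: centre of its underside; z up along its axis. About 0.16 kg. Goes on the green pad.
- reticle_holder: Cast-iron reticle holder, dark: foot 34 mm (x) by 46 mm (y), 12 mm high, carrying an upright glazed frame 12 mm thick (x) and 40 mm wide (y), up to 62 mm high. Origin: centre of its underside; z up. About 0.32 kg. Pinch the frame across its 12 mm thickness, that is along its x. Goes on the white pad.
- pad_red: Red pad 70 x 70 x 3 mm on the floor of one compartment of the fixed dark-wood caddy (160 mm square, 2 x 2 compartments 77.5 mm apart). Origin: centre of its underside, 5 mm above the table; its top, where the thing stands, is 8 mm above the table. Compartment 72.5 mm square inside, sides along the pad's x and y; walls 5 mm thick, their tops 24 mm above the table.
- pad_blue: Blue pad 70 x 70 x 3 mm on the floor of one compartment of the fixed dark-wood caddy (160 mm square, 2 x 2 compartments 77.5 mm apart). Origin: centre of its underside, 5 mm above the table; its top, where the thing stands, is 8 mm above the table. Compartment 72.5 mm square inside, sides along the pad's x and y; walls 5 mm thick, their tops 24 mm above the table.
- pad_green: Green pad 70 x 70 x 3 mm on the floor of one compartment of the fixed dark-wood caddy (160 mm square, 2 x 2 compartments 77.5 mm apart). Origin: centre of its underside, 5 mm above the table; its top, where the thing stands, is 8 mm above the table. Compartment 72.5 mm square inside, sides along the pad's x and y; walls 5 mm thick, their tops 24 mm above the table.
- pad_white: White pad 70 x 70 x 3 mm on the floor of one compartment of the fixed dark-wood caddy (160 mm square, 2 x 2 compartments 77.5 mm apart). Origin: centre of its underside, 5 mm above the table; its top, where the thing stands, is 8 mm above the table. Compartment 72.5 mm square inside, sides along the pad's x and y; walls 5 mm thick, their tops 24 mm above the table.
- nickel_red: Look-alike that does not belong: a nickel (silver) eyepiece with a red top face and collar, same shape and size as the brass ones. Origin: centre of its underside. Must be left standing where it is.
- nickel_green: Look-alike that does not belong: a nickel (silver) eyepiece with a green top face and collar, same shape and size as the brass ones. Origin: centre of its underside. Must be left standing where it is.

How it is judged:
At the end, for the whole second after the job is handed in: Each brass eyepiece stands upright (7 degrees) and flat on the pad of its colour, the reticle holder on the white pad: within 25 mm of its centre (anywhere flat in the compartment), within 4 mm of its top, at rest, released. Nickel eyepieces upright within 20 mm of their start (horizontal distance between eyepiece_red and pad_red below 0.025 m and z of eyepiece_red in the frame of pad_red between -0.002 and 0.007 m and angle between each of eyepiece_red, eyepiece_blue, eyepiece_green, reticle_holder, nickel_red, nickel_green's own z axis and vertical below 0.12 rad and linear speed of each of eyepiece_red, eyepiece_blue, eyepiece_green, reticle_holder, nickel_red, nickel_green below 0.02 m/s and angular speed of each of eyepiece_red, eyepiece_blue, eyepiece_green, reticle_holder below 0.2 rad/s and horizontal distance between eyepiece_blue and pad_blue below 0.025 m and z of eyepiece_blue in the frame of pad_blue between -0.002 and 0.007 m and horizontal distance between eyepiece_green and pad_green below 0.025 m and z of eyepiece_green in the frame of pad_green between -0.002 and 0.007 m and horizontal distance between reticle_holder and pad_white below 0.025 m and z of reticle_holder in the frame of pad_white between -0.002 and 0.007 m and distance of each of nickel_red, nickel_green from where it was at the start of the episode below 0.02 m); the robot touches nothing.
It fails at once if a thing is dropped into its compartment from more than about 30 mm up ((horizontal distance between eyepiece_red and pad_red below 0.04 m and z of eyepiece_red in the frame of pad_red above 0.033 m and contact force between the fingers and eyepiece_red below 0.05 N and linear speed of eyepiece_red above 0.25 m/s) or (horizontal distance between eyepiece_blue and pad_blue below 0.04 m and z of eyepiece_blue in the frame of pad_blue above 0.033 m and contact force between the fingers and eyepiece_blue below 0.05 N and linear speed of eyepiece_blue above 0.25 m/s) or (horizontal distance between eyepiece_green and pad_green below 0.04 m and z of eyepiece_green in the frame of pad_green above 0.033 m and contact force between the fingers and eyepiece_green below 0.05 N and linear speed of eyepiece_green above 0.25 m/s) or (horizontal distance between reticle_holder and pad_white below 0.04 m and z of reticle_holder in the frame of pad_white above 0.033 m and contact force between the fingers and reticle_holder below 0.05 N and linear speed of reticle_holder above 0.25 m/s)).
It fails at once if a nickel eyepiece is moved more than 20 mm or knocked over ((distance of nickel_red from where it was at the start of the episode above 0.02 m or angle between nickel_red's own z axis and vertical above 0.3 rad) or (distance of nickel_green from where it was at the start of the episode above 0.02 m or angle between nickel_green's own z axis and vertical above 0.3 rad)).
It also fails if it takes over 104 s, if anything falls off the work surface, if the arm or the gripper's body presses on something with over 40 N, if the wrist force passes 120 N, or if a joint passes its speed limit or range.

## Working session

There is one attempt and no reset: what is moved stays moved. The work goes in short steps, Python scripts to look and compute and a shell command to move; the robot and the scene stay as the last step left them, time stands still between calls to the robot, and variables do not carry over. Pictures are saved under pics/ and viewed, at most 14 in all, crops included, and the job is handed in when it is done.

```bash
ls; mkdir -p pics; python3 - <<'E'
from rig import manip, cams, telemetry
import cv2
for n in("top","side"):
    d=cams.get_image(n); cv2.imwrite(f"pics/{n}0.png",d["img"][:,:,::-1]); print(d["camera_matrix"],d["T"])
s=telemetry.get_state();print(s)
E
```

```text
pics
rig.py
steer.py
[[407.4483218    0.         318.47223916]
 [  0.         407.4483218  206.43332149]
 [  0.           0.           1.        ]] [[ 0.02972806 -0.99485858  0.09681243  0.44949621]
 [-0.9993516  -0.03155047 -0.01734771  0.00553804]
 [ 0.020313   -0.09623395 -0.99515145  0.98581755]
 [ 0.          0.          0.          1.        ]]
[[411.95757713   0.         321.08115293]
 [  0.         411.95757713 196.92744593]
 [  0.           0.           1.        ]] [[ 0.99873108 -0.00901418  0.04954771  0.47693801]
 [-0.04682279 -0.52846749  0.84766133 -0.90161617]
 [ 0.01854339 -0.84890568 -0.52821898  0.59132951]
 [ 0.          0.          0.          1.        ]]
{'clock': 0.1, 'qpos': array([ 1.17099142e+00,  2.76541784e-01,  1.50601009e+00,  2.96805711e-06,
        1.36069436e+00, -1.20985153e-01]), 'qd': array([ 1.19735778e-05, -2.52012080e-03, -2.54946839e-03, -1.47886675e-04,
        1.18725963e-04,  1.21515049e-03]), 'effort': array([ 8.23794671e-04, -4.17707527e+01, -2.46402687e+01, -8.40455573e-05,
        5.98475963e-03,  4.08141659e-06]), 'position': array([0.15807846, 0.55239354, 0.25251904]), 'ee_rot': array([-2.14270234e-04,  1.38959000e-01,  9.90297790e-01, -7.98546839e-04]), 'contact_force': array([ 0.24221513,  0.02259738, -0.37409422]), 'moment': array([ 0.00338193,  0.03895273, -0.01873794]), 'gripper_force': 0.0, 'width': 0.085317174439973}
```

View pics/top0.png

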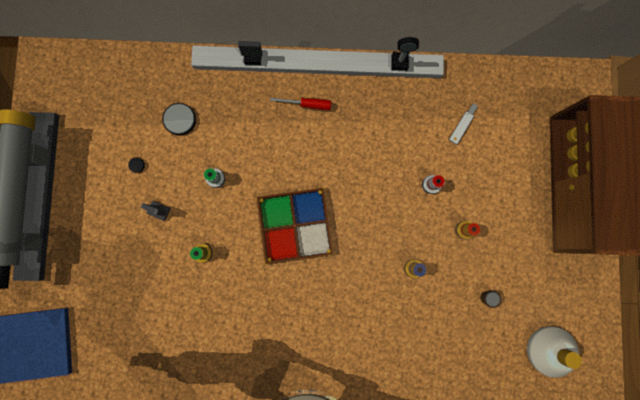

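View pics/side0.png

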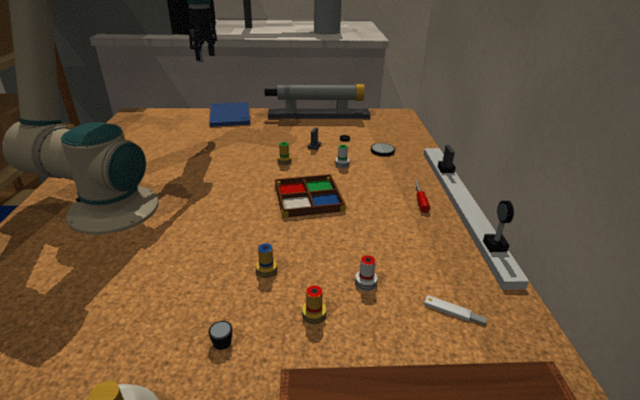

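Top view: brass red (469,230), blue (416,269), green (201,254); reticle holder (156,210); nickels (434,183), (214,177); caddy about (295,227). I'll enlarge these.

```bash
python3 - <<'E'
import cv2,numpy as np
def mos(n,cs,out):
    im=cv2.imread(f"pics/{n}0.png"); ts=[]
    for (u,v,h) in cs:
        c=im[v-h:v+h,u-h:u+h]; c=cv2.resize(c,(260,260),interpolation=cv2.INTER_CUBIC)
        c=cv2.convertScaleAbs(c,alpha=1.5)
        s=260/(2*h)
        for k in range(0,2*h,10 if h<30 else 20):
            p=int((k+.5)*s); cv2.line(c,(p,0),(p,6),(255,255,255),1); cv2.line(c,(0,p),(6,p),(255,255,255),1)
            cv2.putText(c,str(u-h+k),(p,18),0,.35,(255,255,255),1); cv2.putText(c,str(v-h+k),(8,p+4),0,.35,(255,255,255),1)
        ts.append(cv2.copyMakeBorder(c,2,2,2,2,0))
    cv2.imwrite(out,np.vstack([np.hstack(ts[:3]),np.hstack(ts[3:])]))
mos("top",[(470,230,20),(415,270,20),(200,255,20),(155,210,20),(295,227,40),(434,185,20)],"pics/topm.png")
mos("side",[(315,305,20),(265,260,20),(285,155,20),(315,140,20),(310,196,40),(343,157,20)],"pics/sidem.png")
E
```

```text
(no output)
```

View pics/topm.png

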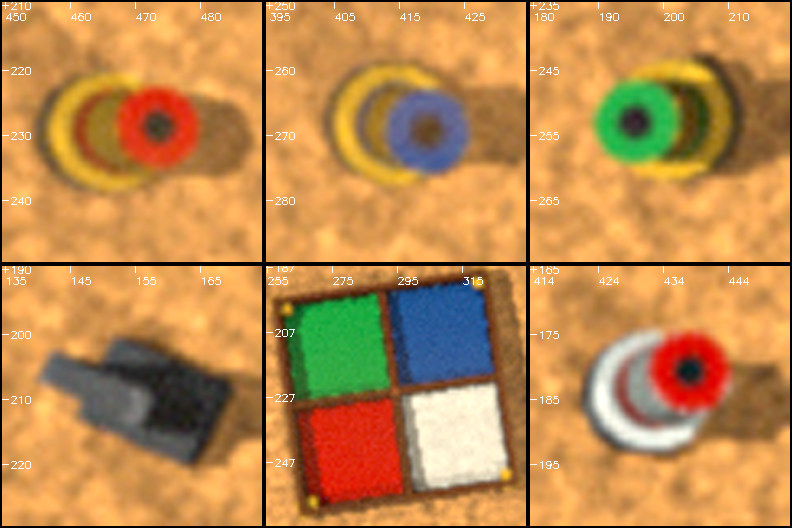

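View pics/sidem.png

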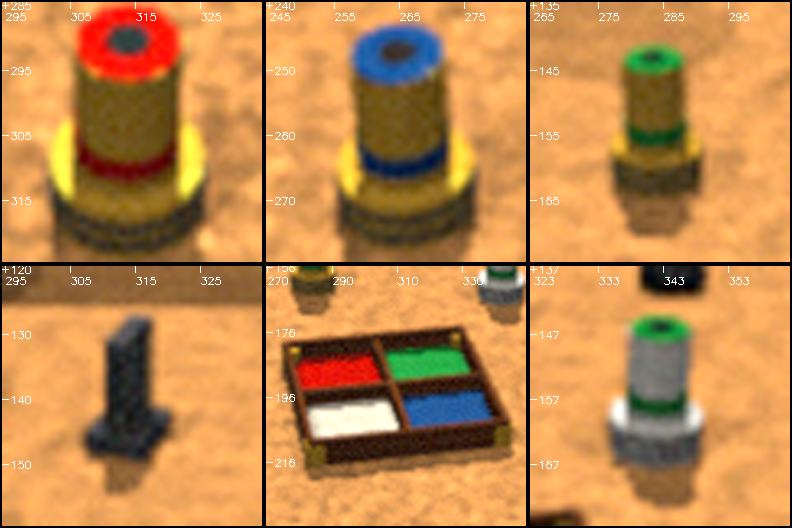

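Tops read from the crops, top/side: red (473.5,228.7)/(313.9,290.3), blue (419.4,269.3)/(264.8,247.3), green (195.7,252.8)/(283.4,143.1). The caddy's gold corners are also clear. The reticle holder needs a closer look.

```bash
python3 - <<'E'
import cv2,numpy as np
ts=[]
for n,u,v in(("top",155,211),("side",314,138)):
    h=18;c=cv2.imread(f"pics/{n}0.png")[v-h:v+h,u-h:u+h];c=cv2.resize(c,(396,396),interpolation=cv2.INTER_CUBIC);c=cv2.convertScaleAbs(c,alpha=3)
    for k in range(0,36,4):
        p=int((k+.5)*11);cv2.putText(c,str(u-h+k),(p-8,10),0,.35,(255,0,255),1);cv2.putText(c,str(v-h+k),(0,p+4),0,.35,(255,0,255),1)
    ts.append(c)
cv2.imwrite("pics/ret.png",np.hstack(ts))
E
cat > cam.py <<'E'
import numpy as np,cv2
C={"top":(np.array([[407.4483218,0,318.47223916],[0,407.4483218,206.43332149],[0,0,1]]),np.array([[0.02972806,-0.99485858,0.09681243,0.44949621],[-0.9993516,-0.03155047,-0.01734771,0.00553804],[0.020313,-0.09623395,-0.99515145,0.98581755],[0,0,0,1]])),
"side":(np.array([[411.95757713,0,321.08115293],[0,411.95757713,196.92744593],[0,0,1]]),np.array([[0.99873108,-0.00901418,0.04954771,0.47693801],[-0.04682279,-0.52846749,0.84766133,-0.90161617],[0.01854339,-0.84890568,-0.52821898,0.59132951],[0,0,0,1]]))}
P={n:K@np.linalg.inv(T)[:3] for n,(K,T) in C.items()}
def tri(a,b):
    X=cv2.triangulatePoints(P["top"],P["side"],np.array(a,float).reshape(2,1),np.array(b,float).reshape(2,1));return (X[:3]/X[3])[:,0]
def onz(n,p,z):
    K,T=C[n];r=T[:3,:3]@np.linalg.inv(K)@np.array([*p,1.]);o=T[:3,3];return o+r*(z-o[2])/r[2]
E
python3 - <<'E'
from cam import *
np.set_printoptions(precision=4,suppress=True)
for k,a,b in [("red",(473.5,228.7),(313.9,290.3)),("blue",(419.4,269.3),(264.8,247.3)),("green",(195.7,252.8),(283.4,143.1)),
("g_green",(261.3,199.7),(328,177.7)),("g_blue",(320.3,191.7),(342.1,207.2)),("g_white",(328,250.8),(284.9,211)),("g_red",(269.3,259.1),(278.1,181.7)),
("p_green",(277.6,210.8),(319.7,185)),("p_blue",(309.3,206.8),(325.5,199.2)),("p_red",(281,243.1),(292.3,187.8)),("p_white",(313.6,238.8),(296.3,202.6))]:
    print(k,tri(a,b),onz("top",a,.062 if k in("red","blue","green") else .024 if k[0]=="g" else .008))
print("nred",onz("top",(438,180.5),.062),"ngreen",onz("top",(211,174),.062),onz("side",(342.7,146),.062))
E
```

```text
red [ 0.4993 -0.3662  0.0616] [ 0.4995 -0.3661  0.062 ]
blue [ 0.4038 -0.2426  0.0616] [ 0.4042 -0.2424  0.062 ]
green [0.426  0.2611 0.0624] [0.4264 0.2613 0.062 ]
g_green [0.5556 0.1257 0.0158] [0.5548 0.1247 0.024 ]
g_blue [ 0.5823 -0.0149  0.0067] [ 0.5784 -0.0145  0.024 ]
g_white [ 0.438  -0.0373  0.012 ] [ 0.4391 -0.0367  0.024 ]
g_red [0.4151 0.1005 0.0182] [0.4158 0.1    0.024 ]
p_green [0.5302 0.0858 0.0151] [0.531  0.0864 0.008 ]
p_blue [0.5421 0.0105 0.0158] [0.543  0.0106 0.008 ]
p_red [0.4541 0.0749 0.0132] [0.4539 0.0753 0.008 ]
p_white [ 0.466  -0.0021  0.0142] [ 0.4665 -0.0022  0.008 ]
nred [ 0.6082 -0.2844  0.062 ] ngreen [0.606 0.237 0.062] [0.6061 0.2397 0.062 ]
```

View pics/ret.png

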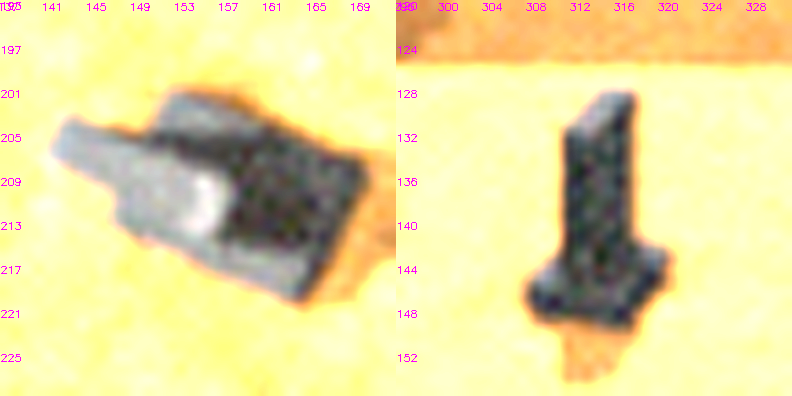

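```bash
python3 - <<'E'
from cam import *
np.set_printoptions(precision=4,suppress=True)
f=lambda u,v:(137+u/11-.5,193+v/11-.5)
print("top",tri(f(148,172),(313.9,129.8)),onz("top",f(148,172),.062), onz("side",(313.9,129.8),.062))
c=[onz("top",f(*p),z) for p,z in[((370,180),.012),((303,303),.012),((120,220),.012),((170,92),.012)]]
c=np.array(c);print("foot",c.mean(0))
for a,b in((3,0),(2,1),(0,1),(3,2)):
    d=c[b]-c[a];print(np.linalg.norm(d),np.degrees(np.arctan2(d[1],d[0])))
d=onz("top",f(240,175),.062)-onz("top",f(75,122),.062);print(np.degrees(np.arctan2(d[1],d[0])))
g=lambda u,v:((u-396)/11+295.5,120+v/11-.5)
s=[onz("side",g(*p),z) for p,z in [((527,292),.012),((630,316),.0),((668,260),.012),((567,132),.062),((630,95),.062)]];print(np.array(s))
from rig import manip, cams, telemetry
s=telemetry.get_state();from scipy.spatial.transform import Rotation as R
print(R.from_quat(s["ee_rot"],scalar_first=True).as_matrix())
E
```

```text
top [0.5231 0.3705 0.0602] [0.5234 0.3698 0.062 ] [0.5225 0.3662 0.062 ]
foot [0.5223 0.3692 0.012 ]
0.04769925329629319 -111.87067876120153
0.04375201968704175 -112.46988885513062
0.02988846010706837 154.98538255934642
0.029476602154118587 162.62483591497494
-106.0041091764793
[[0.5009 0.3479 0.012 ]
 [0.5324 0.3563 0.    ]
 [0.5445 0.3708 0.012 ]
 [0.5128 0.352  0.062 ]
 [0.5325 0.3803 0.062 ]]
[[-0.9614  0.2752 -0.0006]
 [ 0.2752  0.9614 -0.0015]
 [ 0.0002 -0.0016 -1.    ]]
```

Units first: shifts go in shares of 0.5 m and turns go in shares of pi rad. So 0.125 rad / 3.1416 = 0.0398.

```bash
python3 steer.py '[[0,0,0,0.0398],[0,0,0,0.0398],[0,0,0,0.0398],[0,0,0,0.0398],[0,0,0,0.0398]]'; python3 steer.py '[[0,0,0,0.0398],[0,0,0,0.0398],[0,0,0,0.0398],[0,0,0,0.0398],[0,0,0,0.0398]]';python3 steer.py '[[0,0,0,0.0398],[0,0,0,0.0398],[0,0,0,0.0398],[0,0,0,0.0216],[0,0,0,0]]'
cat > go.py <<'E'
# work out the shift to a world target in the tool's axes
import sys,numpy as np
from rig import manip, cams, telemetry
from scipy.spatial.transform import Rotation as R
s=telemetry.get_state();Q=R.from_quat(s["ee_rot"],scalar_first=True).as_matrix()
t=np.array([float(v) for v in sys.argv[1:4]]);d=t-s["position"]
print("pos",s["position"].round(4),"yang",round(np.degrees(np.arctan2(Q[1,1],Q[0,1])),1),"shift",(Q.T@d).round(4),"clock",s["clock"],"j6",s["qpos"][5].round(2),"w",s["width"].round(4),"F",s["contact_force"].round(1),"tilt",Q[:,2].round(4))
E
python3 go.py .5227 .369 .15
```

```text
clock: 0.52
position: [0.1581, 0.5525, 0.2528]
ee_rot: [0.0, 0.439, 0.898, -0.001]
contact_force: [-0.7, 0.7, 0.8]
width: 0.0854
gripper_force: 0.0
clock: 0.93
position: [0.1581, 0.5525, 0.2528]
ee_rot: [0.0, 0.694, 0.72, -0.001]
contact_force: [0.0, 0.6, -1.2]
width: 0.0852
gripper_force: 0.0
clock: 1.35
position: [0.1581, 0.5525, 0.2528]
ee_rot: [0.0, 0.834, 0.552, -0.0]
contact_force: [-0.7, -1.0, 0.8]
width: 0.0855
gripper_force: 0.0Traceback (most recent call last):
  File "go.py", line 7, in <module>
    print("pos",s["position"].round(4),"yang",round(np.degrees(np.arctan2(Q[1,1],Q[0,1])),1),"shift",(Q.T@d).round(4),"clock",s["clock"],"j6",s["qpos"][5].round(2),"w",s["width"].round(4),"F",s["contact_force"].round(1),"tilt",Q[:,2].round(4))
                                                                                                                                                                        ^^^^^^^^^^^^^^^^
AttributeError: 'float' object has no attribute 'round'
```

```bash
sed -i 's/s\["width"\].round(4)/round(s["width"],4)/' go.py; python3 go.py .5227 .369 .15
```

```text
pos [0.1581 0.5525 0.2528] yang -23.0 shift [-0.0262  0.4073  0.1028] clock 1.35 j6 1.57 w 0.0855 F [-0.7 -1.   0.8] tilt [-4.e-04 -1.e-03 -1.e+00]
```

In the tool's units: 0.034 m / 0.5 = 0.068, 0.007 m / 0.5 = 0.014.

```bash
for i in 1; do python3 steer.py '[[-0.004,0.068,0.014,0],[-0.004,0.068,0.014,0],[-0.004,0.068,0.014,0],[-0.004,0.068,0.014,0],[-0.004,0.068,0.014,0]]' .06|tail -1; done; python3 steer.py '[[-0.004,0.068,0.014,0],[-0.004,0.068,0.014,0],[-0.004,0.068,0.014,0],[-0.004,0.068,0.014,0],[-0.004,0.068,0.014,0]]'|tail -1;python3 steer.py '[[-0.006,0.068,0.02,0],[-0.006,0.066,0.02,0],[0,0,0,0],[0,0,0,0]]'|tail -1; python3 go.py .5227 .369 .05
```

```text
gripper_force: 0.0
gripper_force: 0.0
gripper_force: 0.0
pos [0.5238 0.3686 0.1618] yang -23.1 shift [ 0.0002 -0.001   0.1118] clock 2.5167 j6 0.91 w 0.0599 F [-0.9  1.3  0.4] tilt [-0.0023 -0.0011 -1.    ]
```

In the tool's units: 0.03 m / 0.5 = 0.06, 0.022 m / 0.5 = 0.044.

```bash
python3 steer.py '[[0,-0.002,0.06,0],[0,0,0.06,0],[0,0,0.06,0],[0,0,0.044,0],[0,0,0,0]]'|sed -n 2p; python3 steer.py '[[0,0,0,0],[0,0,0,0],[0,0,0,0],[0,0,0,0],[0,0,0,0]]' 0 40; python3 steer.py '[[0,0,0,0],[0,0,0,0],[0,0,0,0],[0,0,0,0],[0,0,0,0]]'; python3 - <<'E'
from rig import manip, cams, telemetry
import cv2,numpy as np
t=[]
for n,u,v in(("top",155,205),("side",314,130)):
    c=cams.get_image(n)["img"][v-45:v+45,u-45:u+45,::-1];t.append(cv2.convertScaleAbs(cv2.resize(c,(390,390),interpolation=cv2.INTER_CUBIC),alpha=1.7))
cv2.imwrite("pics/g1.png",np.hstack(t))
E
```

```text
position: [0.5174, 0.3695, 0.0469]
clock: 3.35
position: [0.5229, 0.3713, 0.0534]
ee_rot: [-0.0, 0.834, 0.552, 0.002]
contact_force: [-0.8, 0.3, 5.0]
width: 0.0112
gripper_force: 42.7
clock: 3.77
position: [0.5229, 0.3713, 0.0534]
ee_rot: [-0.0, 0.834, 0.552, 0.002]
contact_force: [-1.1, -0.3, 7.3]
width: 0.0114
gripper_force: 42.9
```

View pics/g1.png

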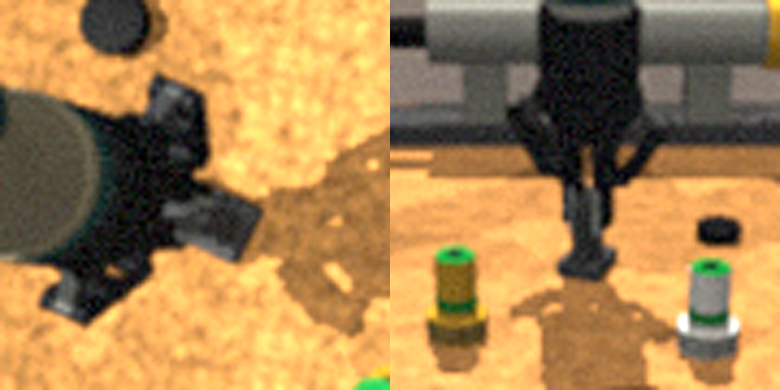

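Gripped at 11.4 mm with the frame between the pads; both look-alikes are standing clear. Lifting and turning the jaws to world x.

In the tool's units: -0.03 m / 0.5 = -0.06, -0.02 m / 0.5 = -0.04.

```bash
python3 steer.py '[[0,0,-0.04,0],[0,0,-0.06,0],[0,0,-0.06,0],[0,0,-0.06,0],[0,0,0,0]]' - 60|tail -4; python3 steer.py '[[0,0,0,-0.0318],[0,0,0,-0.0318],[0,0,0,-0.0318],[0,0,0,-0.0328],[0,0,0,0]]'|tail -1; python3 go.py .466 .0005 .15
```

```text
ee_rot: [0.0, 0.834, 0.552, 0.006]
contact_force: [1.3, 0.8, -2.1]
width: 0.0111
gripper_force: 59.0
gripper_force: 58.8
pos [0.5212 0.3699 0.16  ] yang 0.2 shift [-0.3692 -0.0565  0.0105] clock 4.7 j6 0.5 w 0.0112 F [ 0.1 -1.  -3.2] tilt [-0.0019 -0.0011 -1.    ]
```

In the tool's units: -0.037 m / 0.5 = -0.074, -0.0056 m / 0.5 = -0.0112.

```bash
python3 steer.py '[[-0.074,-0.0112,0,0],[-0.074,-0.0112,0,0],[-0.074,-0.0112,0,0],[-0.074,-0.0112,0,0],[-0.074,-0.0112,0,0]]'|tail -1;  python3 steer.py '[[-0.074,-0.0112,0,0],[-0.074,-0.0112,0,0],[-0.074,-0.0112,0,0],[-0.074,-0.0112,0,0],[-0.074,-0.0112,0,0]]'|tail -1;  python3 steer.py '[[0,0,0.04,0],[0,0,0.04,0],[0,0,0.04,0],[0,0,0.03,0],[0,0,0,0]]' |tail -1; python3 steer.py '[[0,0,0,0],[0,0,0,0]]'|tail -1; python3 go.py .466 .0005 .0614;python3 - <<'E'
from rig import manip, cams, telemetry
import cv2,numpy as np
t=[]
for n,u,v in(("top",305,225),("side",310,190)):
    c=cams.get_image(n)["img"][v-50:v+50,u-50:u+50,::-1];t.append(cv2.convertScaleAbs(cv2.resize(c,(390,390),interpolation=cv2.INTER_CUBIC),alpha=1.7))
cv2.imwrite("pics/p1.png",np.hstack(t))
E
```

```text
gripper_force: 58.8
gripper_force: 58.8
gripper_force: 58.8
gripper_force: 58.8
pos [4.672e-01 3.000e-04 8.680e-02] yang 0.1 shift [ 0.0002 -0.0012  0.0254] clock 6.1167 j6 -0.15 w 0.0113 F [ 0.6 -0.3 -2.3] tilt [ 1.1e-03 -1.0e-04 -1.0e+00]
```

View pics/p1.png

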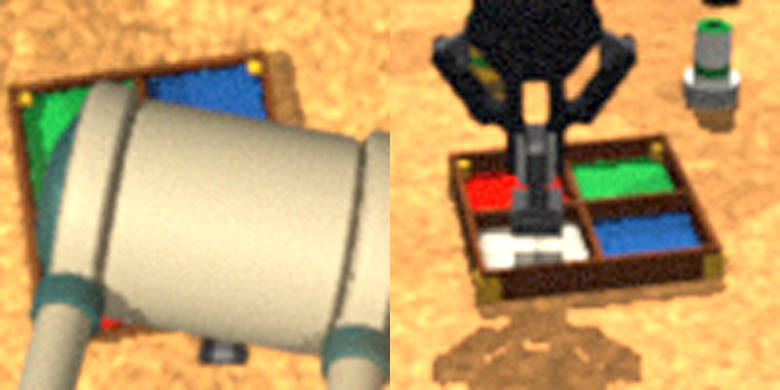

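The holder hangs upright over the white pad (side crop ≈(537,215)). Lowering.

In the tool's units: 0.008 m / 0.5 = 0.016, 0.007 m / 0.5 = 0.014.

```bash
python3 steer.py '[[0,-0.002,0.016,0],[0,0,0.014,0],[0,0,0.008,0],[0,0,0.006,0],[0,0,0,0]]' |tail -4; python3 steer.py '[[0,0,0.006,0],[0,0,0,0],[0,0,0,0]]' ; python3 go.py .466 .0005 .0614
```

```text
ee_rot: [-0.001, 0.706, 0.708, -0.0]
contact_force: [-0.8, -0.1, -2.7]
width: 0.0112
gripper_force: 59.1
clock: 6.88
position: [0.466, 0.0002, 0.0615]
ee_rot: [0.0, 0.706, 0.708, 0.0]
contact_force: [-1.1, -0.5, -1.3]
width: 0.0107
gripper_force: 59.2
pos [4.66e-01 2.00e-04 6.15e-02] yang 0.1 shift [0.0003 0.     0.0001] clock 6.8833 j6 -0.15 w 0.0107 F [-1.1 -0.5 -1.3] tilt [ 8.e-04 -1.e-04 -1.e+00]
```

In the tool's units: 0.001 m / 0.5 = 0.002.

```bash
python3 steer.py '[[0,0,0.002,0],[0,0,0.002,0],[0,0,0,0]]' |sed -n 2,4p; python3 steer.py '[[0,0,0.002,0],[0,0,0,0],[0,0,0,0]]' |sed -n 2,4p
```

```text
position: [0.466, 0.0002, 0.0614]
ee_rot: [0.001, 0.706, 0.708, 0.0]
contact_force: [-4.7, 0.4, 17.8]
position: [0.466, 0.0002, 0.0614]
ee_rot: [0.001, 0.706, 0.708, 0.001]
contact_force: [-6.8, -1.0, 27.2]
```

In the tool's units: -0.0015 m / 0.5 = -0.003.

```bash
python3 steer.py '[[0,0,-0.003,0],[0,0,0,0],[0,0,0,0],[0,0,0,0],[0,0,0,0]]' .05 |sed -n 2,5p; python3 steer.py '[[0,0,-0.04,0],[0,0,-0.06,0],[0,0,-0.06,0],[0,0,-0.03,0],[0,0,0,0]]' .07|tail -1; python3 go.py .404 -.2426 .15;python3 - <<'E'
from rig import manip, cams, telemetry
import cv2,numpy as np
t=[]
for n,u,v in(("top",305,225),("side",310,190)):
    c=cams.get_image(n)["img"][v-50:v+50,u-50:u+50,::-1];t.append(cv2.convertScaleAbs(cv2.resize(c,(390,390),interpolation=cv2.INTER_CUBIC),alpha=1.7))
cv2.imwrite("pics/p2.png",np.hstack(t))
E
```

```text
position: [0.4656, 0.0003, 0.0595]
ee_rot: [-0.0, 0.706, 0.708, -0.0]
contact_force: [0.6, -0.0, -0.7]
width: 0.0496
gripper_force: 0.0
pos [ 0.4682 -0.      0.1579] yang 0.1 shift [-0.2424 -0.0647  0.0077] clock 8.2167 j6 -0.15 w 0.0702 F [ 0.7  0.  -0.8] tilt [ 0.0073 -0.001  -1.    ]
```

View pics/p2.png

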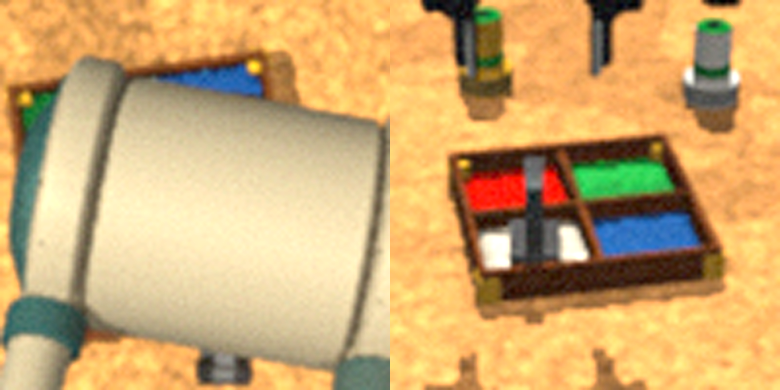

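The holder stands upright in the white compartment. Blue eyepiece next.

In the tool's units: -0.035 m / 0.5 = -0.07, -0.009 m / 0.5 = -0.018.

```bash
python3 steer.py '[[-0.07,-0.018,0,0],[-0.07,-0.018,0,0],[-0.07,-0.018,0,0],[-0.07,-0.018,0,0],[-0.07,-0.018,0,0]]'|tail -1; python3 steer.py '[[-0.07,-0.02,0,0],[-0.066,-0.02,0,0],[0,0,0.04,0],[0,0,0.06,0],[0,0,0,0]]'|tail -1; python3 steer.py '[[0,0,0,0]]' |tail -1; python3 go.py .404 -.2426 .05
```

```text
gripper_force: 0.0
gripper_force: 0.0
gripper_force: 0.0
pos [ 0.3991 -0.2413  0.1024] yang 0.1 shift [-0.0015  0.0052  0.0524] clock 9.2333 j6 -0.7 w 0.0703 F [0.  0.9 0.5] tilt [-0.0057  0.0049 -1.    ]
```

```bash
python3 steer.py '[[0,0,0,0],[0,0,0,0]]' |tail -1; python3 go.py .404 -.2426 .05
```

```text
gripper_force: 0.0
pos [ 0.4019 -0.2429  0.1055] yang 0.2 shift [0.0003 0.0021 0.0555] clock 9.4 j6 -0.7 w 0.0703 F [ 0.1  0.9 -0.4] tilt [ 1.1e-03 -8.0e-04 -1.0e+00]
```

In the tool's units: 0.02 m / 0.5 = 0.04, 0.015 m / 0.5 = 0.03.

```bash
python3 steer.py '[[0,0.004,0.04,0],[0,0,0.04,0],[0,0,0.03,0],[0,0,0,0],[0,0,0,0]]'|tail -1; python3 go.py .404 -.2426 .05; python3 steer.py '[[0,0,0,0],[0,0,0,0],[0,0,0,0],[0,0,0,0],[0,0,0,0]]' 0 40|tail -2;  python3 steer.py '[[0,0,0,0],[0,0,0,0]]'; python3 go.py .404 -.2426 .05
```

```text
gripper_force: 0.0
pos [ 0.4035 -0.2426  0.0503] yang 0.2 shift [0.     0.0005 0.0003] clock 9.8167 j6 -0.69 w 0.0697 F [0.3 0.2 0.8] tilt [ 2.e-04 -1.e-04 -1.e+00]
width: 0.0288
gripper_force: 39.1
clock: 10.4
position: [0.4038, -0.2433, 0.0509]
ee_rot: [0.001, 0.706, 0.708, 0.0]
contact_force: [-0.5, 0.7, 7.6]
width: 0.0288
gripper_force: 39.1
pos [ 0.4038 -0.2433  0.0509] yang 0.1 shift [0.0007 0.0002 0.0009] clock 10.4 j6 -0.69 w 0.0288 F [-0.5  0.7  7.6] tilt [ 0.0018 -0.0012 -1.    ]
```

In the tool's units: -0.03 m / 0.5 = -0.06, -0.02 m / 0.5 = -0.04.

```bash
python3 steer.py '[[0,0,-0.04,0],[0,0,-0.06,0],[0,0,-0.06,0],[0,0,-0.04,0],[0,0,0,0]]' - 50|tail -2; python3 steer.py '[[0.064,0.034,0,0],[0.064,0.034,0,0],[0.064,0.034,0,0],[0.064,0.034,0,0],[0.064,0.034,0,0]]'|tail -2; python3 steer.py '[[0.064,0.034,0,0],[0.064,0.034,0,0],[0.06,0.036,0,0],[0,0,0,0],[0,0,0,0]]'|tail -1;python3 steer.py '[[0,0,0,0],[0,0,0,0]]'|tail -1; python3 go.py .5423 .0108 .059
```

```text
width: 0.0288
gripper_force: 49.6
width: 0.0288
gripper_force: 49.7
gripper_force: 49.8
gripper_force: 49.8
pos [0.5385 0.0106 0.1491] yang 0.1 shift [0.0002 0.004  0.0901] clock 11.8167 j6 -0.11 w 0.029 F [ 0.1 -0.3 -1.7] tilt [-2.e-03 -2.e-04 -1.e+00]
```

In the tool's units: 0.025 m / 0.5 = 0.05, 0.02 m / 0.5 = 0.04.

```bash
python3 steer.py '[[0,0.008,0.05,0],[0,0,0.05,0],[0,0,0.04,0],[0,0,0.02,0],[0,0,0.008,0]]'|tail -1; python3 steer.py '[[0,0,0.006,0],[0,0,0,0],[0,0,0,0]]'|tail -1;  python3 go.py .5423 .0108 .059
```

```text
gripper_force: 49.9
gripper_force: 49.9
pos [0.5444 0.0111 0.0638] yang 0.1 shift [-0.0003 -0.0021  0.0048] clock 12.4833 j6 -0.11 w 0.0285 F [-0.3  0.4 -1.7] tilt [ 2.e-03 -2.e-04 -1.e+00]
```

```bash
python3 steer.py '[[0,-0.002,0.004,0],[0,0,0.004,0],[0,0,0.002,0],[0,0,0,0],[0,0,0,0]]'|sed -n 2,4p; python3 steer.py '[[0,0,0.002,0],[0,0,0.002,0],[0,0,0,0],[0,0,0,0]]'|sed -n 2,4p
```

```text
position: [0.543, 0.0115, 0.059]
ee_rot: [0.001, 0.706, 0.708, 0.0]
contact_force: [-1.6, -0.2, 4.7]
position: [0.543, 0.0115, 0.0589]
ee_rot: [0.001, 0.706, 0.708, 0.001]
contact_force: [-6.1, 0.1, 19.4]
```

In the tool's units: -0.001 m / 0.5 = -0.002.

```bash
python3 steer.py '[[0,0,-0.002,0],[0,0,0,0],[0,0,0,0],[0,0,0,0],[0,0,0,0]]' .055 |sed -n 2,5p; python3 steer.py '[[0,0,-0.04,0],[0,0,-0.06,0],[0,0,-0.06,0],[0,0,-0.03,0],[0,0,0,0]]' .07|tail -1; python3 go.py .4995 -.3662 .15
```

```text
position: [0.5425, 0.0115, 0.0565]
ee_rot: [-0.0, 0.706, 0.708, -0.0]
contact_force: [0.2, -0.4, 0.0]
width: 0.0554
gripper_force: 0.0
pos [0.5452 0.0112 0.1554] yang 0.1 shift [-0.3773 -0.0466  0.0053] clock 14.0667 j6 -0.11 w 0.07 F [ 1.  -0.4  0.2] tilt [ 7.7e-03 -8.0e-04 -1.0e+00]
```

In the tool's units: -0.038 m / 0.5 = -0.076, -0.0045 m / 0.5 = -0.009.

```bash
python3 steer.py '[[-0.076,-0.009,0,0],[-0.076,-0.009,0,0],[-0.076,-0.009,0,0],[-0.076,-0.009,0,0],[-0.076,-0.009,0,0]]'|tail -1; python3 steer.py '[[-0.076,-0.009,0,0],[-0.076,-0.009,0,0],[-0.076,-0.009,0,0],[-0.076,-0.009,0,0],[-0.07,-0.009,0,0]]'|tail -1;python3 steer.py '[[0,0,0.04,0],[0,0,0.06,0],[0,0,0,0],[0,0,0,0],[0,0,0,0]]'|tail -1; python3 go.py .4995 -.3662 .05
```

```text
gripper_force: 0.0
gripper_force: 0.0
gripper_force: 0.0
pos [ 0.4986 -0.3654  0.1017] yang 0.1 shift [-0.0008  0.001   0.0517] clock 15.3167 j6 -0.75 w 0.0697 F [-0.3  0.1 -0.7] tilt [-4.e-04  5.e-04 -1.e+00]
```

In the tool's units: 0.02 m / 0.5 = 0.04, 0.012 m / 0.5 = 0.024.

```bash
python3 steer.py '[[-0.002,0.002,0.04,0],[0,0,0.04,0],[0,0,0.024,0],[0,0,0,0],[0,0,0,0]]'|tail -1; python3 go.py .4995 -.3662 .05; python3 steer.py '[[0,0,0,0],[0,0,0,0],[0,0,0,0],[0,0,0,0],[0,0,0,0]]' 0 40|tail -2;  python3 steer.py '[[0,0,0,0],[0,0,0,0]]'; python3 go.py .4537 .0752 .15
```

```text
gripper_force: 0.0
pos [ 0.5001 -0.3665  0.0508] yang 0.2 shift [ 0.0003 -0.0006  0.0008] clock 15.7333 j6 -0.75 w 0.0698 F [ 0.  -0.4  0.5] tilt [ 1.e-03 -8.e-04 -1.e+00]
width: 0.0289
gripper_force: 39.8
clock: 16.32
position: [0.5, -0.3671, 0.0512]
ee_rot: [0.001, 0.706, 0.708, 0.0]
contact_force: [0.2, 0.9, 4.9]
width: 0.0287
gripper_force: 39.8
pos [ 0.5    -0.3671  0.0512] yang 0.1 shift [ 0.4423 -0.0453 -0.0995] clock 16.3167 j6 -0.75 w 0.0287 F [0.2 0.9 4.9] tilt [ 0.0018 -0.0014 -1.    ]
```

In the tool's units: -0.03 m / 0.5 = -0.06, -0.02 m / 0.5 = -0.04.

```bash
python3 steer.py '[[0,0,-0.04,0],[0,0,-0.06,0],[0,0,-0.06,0],[0,0,-0.06,0],[0,0,0,0]]' - 50|tail -2; python3 steer.py '[[0.074,-0.008,0,0],[0.074,-0.008,0,0],[0.074,-0.008,0,0],[0.074,-0.008,0,0],[0.074,-0.008,0,0]]'|tail -1; python3 steer.py '[[0.074,-0.008,0,0],[0.074,-0.008,0,0],[0.074,-0.008,0,0],[0.074,-0.008,0,0],[0.074,-0.008,0,0]]'|tail -1; python3 steer.py '[[0.074,-0.006,0,0],[0.072,-0.006,0,0],[0,0,0,0],[0,0,0,0],[0,0,0,0]]'|tail -1;python3 steer.py '[[0,0,0,0],[0,0,0,0]]'|tail -1; python3 go.py .4537 .0752 .059
```

```text
width: 0.0287
gripper_force: 49.5
gripper_force: 49.5
gripper_force: 49.5
gripper_force: 49.5
gripper_force: 49.5
pos [0.4527 0.075  0.1596] yang -0.0 shift [0.0002 0.0011 0.1006] clock 18.15 j6 0.01 w 0.0289 F [-0.1  0.  -2.2] tilt [-2.e-04 -2.e-04 -1.e+00]
```

In the tool's units: 0.03 m / 0.5 = 0.06, 0.02 m / 0.5 = 0.04.

```bash
python3 steer.py '[[0,0.002,0.06,0],[0,0,0.06,0],[0,0,0.04,0],[0,0,0.02,0],[0,0,0.006,0]]'|tail -1; python3 steer.py '[[0,0,0.006,0],[0,0,0,0],[0,0,0,0]]'|tail -1;  python3 go.py .4537 .0752 .059
```

```text
gripper_force: 49.7
gripper_force: 49.7
pos [0.4543 0.0759 0.0645] yang 0.1 shift [-0.0007 -0.0007  0.0055] clock 18.8167 j6 0.01 w 0.0288 F [ 0.6  0.5 -1.3] tilt [ 1.7e-03  1.0e-04 -1.0e+00]
```

In the tool's units: 0.002 m / 0.5 = 0.004, 0.001 m / 0.5 = 0.002.

```bash
python3 steer.py '[[0,0,0.004,0],[0,0,0.004,0],[0,0,0.002,0],[0,0,0,0],[0,0,0,0]]'|sed -n 2,4p; python3 steer.py '[[0,0,0.002,0],[0,0,0.002,0],[0,0,0,0],[0,0,0,0]]'|sed -n 2,4p
```

```text
position: [0.4538, 0.0764, 0.0593]
ee_rot: [0.0, 0.706, 0.708, 0.0]
contact_force: [-0.6, -0.1, 3.2]
position: [0.4538, 0.0764, 0.0592]
ee_rot: [0.001, 0.706, 0.708, 0.001]
contact_force: [-5.0, 0.0, 22.6]
```

In the tool's units: -0.001 m / 0.5 = -0.002.

```bash
python3 steer.py '[[0,0,-0.002,0],[0,0,0,0],[0,0,0,0],[0,0,0,0],[0,0,0,0]]' .055 |sed -n 2,5p; python3 steer.py '[[0,0,-0.04,0],[0,0,-0.06,0],[0,0,-0.06,0],[0,0,-0.03,0],[0,0,0,0]]' .07|tail -1;python3 steer.py '[[0,0,0,0],[0,0,0,0]]'|tail -1; python3 go.py .4262 .2612 .15
```

```text
position: [0.4533, 0.0763, 0.0575]
ee_rot: [-0.0, 0.706, 0.708, -0.0]
contact_force: [0.1, -0.1, 0.6]
width: 0.055
gripper_force: 0.0
gripper_force: 0.0
pos [0.4525 0.0763 0.1517] yang 0.1 shift [ 0.185  -0.0259  0.0018] clock 20.5667 j6 0.01 w 0.0699 F [-0.1  0.5 -0.3] tilt [-2.3e-03  1.0e-04 -1.0e+00]
```

In the tool's units: 0.037 m / 0.5 = 0.074, -0.006 m / 0.5 = -0.012.

```bash
python3 steer.py '[[0.074,-0.01,0,0],[0.074,-0.01,0,0],[0.074,-0.01,0,0],[0.074,-0.01,0,0],[0.074,-0.012,0,0]]'|tail -1;python3 steer.py '[[0,0,0.04,0],[0,0,0.06,0],[0,0,0,0],[0,0,0,0],[0,0,0,0]]'|tail -1; python3 go.py .4262 .2612 .05
```

```text
gripper_force: 0.0
gripper_force: 0.0
pos [0.4271 0.2609 0.1026] yang 0.1 shift [ 0.0003 -0.0008  0.0526] clock 21.4 j6 0.41 w 0.07 F [-0.1  0.7 -0.4] tilt [-1.2e-03 -5.0e-04 -1.0e+00]
```

In the tool's units: 0.02 m / 0.5 = 0.04, 0.012 m / 0.5 = 0.024.

```bash
python3 steer.py '[[0,-0.002,0.04,0],[0,0,0.04,0],[0,0,0.024,0],[0,0,0,0],[0,0,0,0]]'|tail -1; python3 go.py .4262 .2612 .05; python3 steer.py '[[0,0,0,0],[0,0,0,0],[0,0,0,0],[0,0,0,0],[0,0,0,0]]' 0 40|tail -2;  python3 steer.py '[[0,0,0,0],[0,0,0,0]]'; python3 steer.py '[[0,0,-0.04,0],[0,0,-0.06,0],[0,0,-0.06,0],[0,0,-0.06,0],[0,0,0,0]]' - 50|tail -2; python3 steer.py '[[0,0,0,0],[0,0,0,0]]'|tail -1;python3 go.py .5302 .0873 .15
```

```text
gripper_force: 0.0
pos [0.4268 0.261  0.0515] yang 0.1 shift [ 0.0002 -0.0006  0.0015] clock 21.8167 j6 0.41 w 0.0699 F [ 0.8 -0.4  0. ] tilt [ 8.e-04  4.e-04 -1.e+00]
width: 0.0288
gripper_force: 39.2
clock: 22.4
position: [0.4267, 0.2615, 0.052]
ee_rot: [0.0, 0.706, 0.708, 0.001]
contact_force: [-0.1, -1.1, 6.2]
width: 0.0293
gripper_force: 39.2
width: 0.0288
gripper_force: 49.5
gripper_force: 49.5
pos [0.4253 0.2609 0.1601] yang 0.1 shift [-0.1738  0.1046  0.0101] clock 22.9833 j6 0.41 w 0.0289 F [-1.1  0.4 -1.6] tilt [-1.4e-03 -5.0e-04 -1.0e+00]
```

In the tool's units: -0.029 m / 0.5 = -0.058, 0.0173 m / 0.5 = 0.0346.

```bash
python3 steer.py '[[-0.058,0.0346,0,0],[-0.058,0.0346,0,0],[-0.058,0.0346,0,0],[-0.058,0.0346,0,0],[-0.058,0.0346,0,0]]'|tail -1;python3 steer.py '[[-0.058,0.0346,0,0],[0,0,0,0],[0,0,0,0],[0,0,0,0]]'|tail -1; python3 go.py .5302 .0873 .060
```

```text
gripper_force: 49.6
gripper_force: 49.7
pos [0.5287 0.0875 0.159 ] yang 0.1 shift [-0.0003  0.0019  0.099 ] clock 23.7333 j6 0.03 w 0.0284 F [-0.8  0.3 -1.3] tilt [-4.6e-03  6.0e-04 -1.0e+00]
```

In the tool's units: 0.03 m / 0.5 = 0.06, 0.02 m / 0.5 = 0.04.

```bash
python3 steer.py '[[0,0.002,0.06,0],[0,0,0.06,0],[0,0,0.04,0],[0,0,0.02,0],[0,0,0.004,0]]'|tail -1; python3 steer.py '[[0,0,0.004,0],[0,0,0,0],[0,0,0,0]]'|tail -1;  python3 go.py .5302 .0873 .060
```

```text
gripper_force: 49.8
gripper_force: 49.8
pos [0.5322 0.0878 0.068 ] yang 0.1 shift [-0.0005 -0.002   0.008 ] clock 24.4 j6 0.03 w 0.0285 F [ 0.4 -0.4 -1.3] tilt [ 2.5e-03  2.0e-04 -1.0e+00]
```

In the tool's units: 0.003 m / 0.5 = 0.006, 0.002 m / 0.5 = 0.004.

```bash
python3 steer.py '[[0,-0.002,0.006,0],[0,0,0.004,0],[0,0,0.004,0],[0,0,0.002,0],[0,0,0,0]]'|tail -1; python3 steer.py '[[0,0,0,0],[0,0,0,0],[0,0,0,0]]'|sed -n 2,4p;  python3 steer.py '[[0,0,0.002,0],[0,0,0,0],[0,0,0,0]]'|sed -n 2,4p
```

```text
gripper_force: 50.9
position: [0.5304, 0.0874, 0.06]
ee_rot: [0.0, 0.706, 0.708, 0.0]
contact_force: [-2.5, -0.5, 7.9]
position: [0.5305, 0.0874, 0.06]
ee_rot: [0.0, 0.706, 0.708, 0.001]
contact_force: [-3.9, 0.0, 13.3]
```

Landed. Releasing, rising and moving aside to check.

In the tool's units: -0.001 m / 0.5 = -0.002.

```bash
python3 steer.py '[[0,0,-0.002,0],[0,0,0,0],[0,0,0,0],[0,0,0,0],[0,0,0,0]]' .05 |sed -n 2,5p; python3 steer.py '[[0,0,-0.04,0],[0,0,-0.06,0],[0,0,-0.06,0],[0,0,-0.06,0],[0,0,-0.06,0]]' |tail -1;python3 steer.py '[[0.06,-0.02,0,0],[0.074,0,0,0],[0.074,0,0,0],[0.074,0,0,0],[0.074,0,0,0]]'|tail -1;python3 steer.py '[[0.074,-0.02,0,0],[0.074,-0.02,0,0],[0.06,0,0,0],[0,0,0,0],[0,0,0,0]]'|tail -1;python3 steer.py '[[0,0,0,0],[0,0,0,0],[0,0,0,0]]' |tail -1; python3 go.py 0 0 0; python3 - <<'E'
from rig import manip, cams, telemetry
import cv2,numpy as np
t=[]
for n,u,v,h in(("top",318,220,(70,130)),("side",310,190,(70,130))):
    c=cams.get_image(n)["img"];c=c[v-100:v+100,u-135:u+135,::-1];t.append(cv2.convertScaleAbs(cv2.resize(c,(400,296),interpolation=cv2.INTER_CUBIC),alpha=1.5))
cv2.imwrite("pics/end.png",np.hstack(t))
E
```

```text
position: [0.5302, 0.0874, 0.0586]
ee_rot: [-0.0, 0.706, 0.708, -0.0]
contact_force: [0.2, -0.0, -0.5]
width: 0.0503
gripper_force: 0.0
gripper_force: 0.0
gripper_force: 0.0
gripper_force: 0.0
pos [0.5    0.368  0.1988] yang 0.0 shift [-0.3677 -0.5     0.1991] clock 27.2333 j6 0.52 w 0.0503 F [ 0.2 -0.1 -0.1] tilt [-3.e-04 -5.e-04 -1.e+00]
```

View pics/end.png

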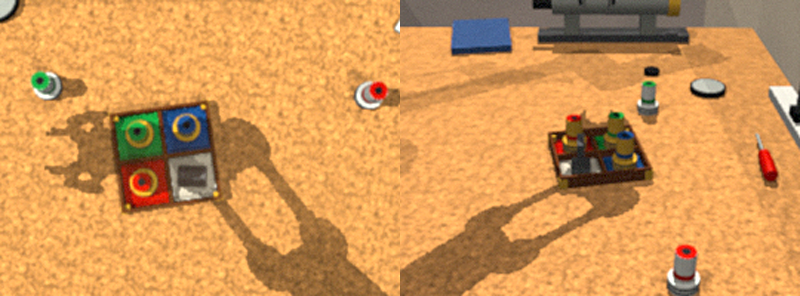

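All four pieces stand upright in their compartments (crop: green (139,131), blue (186,125), red (143,183), holder (193,178)). The nickels are untouched.

```bash
python3 -c "
from rig import manip, cams, telemetry;print(manip.sign_off())"
```

```text
the job is handed in; nothing more can be done
None
```

The caddy is packed and handed in at about 27 s: the final pictures show all three brass eyepieces and the reticle holder upright on their matching pads, with both nickel eyepieces still standing where they were. The sign-off gave no verdict.

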